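# Route the sample line to the cup

## Task

Water is to run into the white scoop cup from the sampling valve on the worktop. With a fingertip, push the long selector arm round, either way, until it points straight along the spout that has the white cup under it, its tip over the cup's centre; only then push the smaller shut-off arm on the inlet pipe from across the pipe all the way round to its stop, in line with the pipe. Only push the arms, do not pinch or hold them, and leave the cup, the two clear dishes and the other things standing where they are.

Things in the scene. Friction and masses are not known exactly. Their poses are not given: they have to be found in the camera images.
- station: sampling valve, fixed: aluminium plate 60 x 335 x 8 mm (x = -22 to 38 mm, y = -55 to 280 mm), round steel selector body 44 mm across, smaller shut-off body 160 mm away, joined by an inlet pipe 16 mm thick, axis 45 mm up. Origin on the worktop below the selector's axis; z up; +y runs along the pipe to the shut-off and on to the pipe's elbow; three steel spouts fan out to the -x side
- spout_middle (a point): mouth of the middle spout, 38 mm above the worktop, 75 mm from the selector's axis along the station's -x; the other two spouts are alike, 0.85 rad to either side about that axis; spout tops are 62 mm above the worktop
- selector_hub (a point): on the vertical axis of the selector arm, 103 mm above the worktop, half-way up the arm: a straight dark steel bar with black side pads, 85 mm long from this axis, 16 mm wide, 26 mm tall, underside 90 mm and top 116 mm above the worktop (hub 38 mm across, screw cap on it to 120 mm)
- selector_tip (a point): point near the end of the selector arm, 75 mm out from its axis, at half the arm's height; when the arm points along a spout this point lies above the spout's mouth
- selector (a joint): angle of the selector arm: 0 when it points to the station's +x (away from the spouts), growing anticlockwise seen from above; turns both ways, up to 6.2 rad; stiff enough to stay where it is left (about 0.09 N m of friction, no spring, no clicks)
- shutoff_hub (a point): point on the vertical axis of the shut-off arm, 160 mm along the station's +y from the selector axis, 94 mm above the worktop (half-way up the arm). The arm is of the same make, 75 mm long from this axis, 16 mm wide, 24 mm tall: underside 82 mm, top 106 mm above the worktop (hub 38 mm across)
- shutoff_tip (a point): point near the end of the shut-off arm, 65 mm out from its axis, at half the arm's height
- shutoff (a joint): angle of the shut-off arm: 0 is shut, the arm across the pipe, pointing to the station's -x; grows clockwise seen from above to 1.57 at its stop, where the arm lies over the pipe and points to the station's +y (open); starts at 0 to 0.2; stays where it is left (about 0.08 N m of friction, no spring)
- scoop_cup: small white cup, 45 mm across, 30 mm tall, standing loose on the worktop below one of the three spouts; origin at the centre of its underside
- dish_1: clear sample dish, 48 mm across, 17 mm tall, loose below another spout; origin at the centre of its underside
- dish_2: clear sample dish like the first, loose below the third spout; origin at the centre of its underside
- dropper_1: dropper bottle, 28 mm across, 85 mm tall, loose, between the two arms on the spouts' side; origin at the centre of its underside
- dropper_2: dropper bottle, 28 mm across, 76 mm tall, loose, behind the pipe; origin at the centre of its underside
- dropper_3: dropper bottle, 24 mm across, 70 mm tall, loose, beyond the spouts; origin at the centre of its underside
- rotor_disc_1: black test disc, 49 mm across, 12 mm thick, lying loose near the shut-off; origin at the centre of its underside
- reagent_jar_2: white jar with a ribbed cap, 70 mm across, 136 mm tall, loose, on the right; origin at the centre of its underside
- reagent_jar_3: white jar with a ribbed cap, 70 mm across, 138 mm tall, loose, on the right nearer the robot; origin at the centre of its underside
Things that resemble listed ones, but are neither listed nor needed, are in the scene too. Several things have the shape of the scoop_cup; the one meant has the colours described above.

How it is judged:
By the outcome, as a careful person would: the job done as asked, in the order asked, and still so for the second after the job is handed in, with the robot touching nothing.
It also fails if it takes over 58 s, if anything falls off the work surface, if the arm or the gripper's body presses on something with over 40 N, if the wrist force passes 120 N, or if a joint passes its speed limit or range.

## Robot

A 6-joint arm with a two-finger parallel gripper is mounted at the origin on the work surface; the furniture and walls round the work are solid. World frame = base frame: x ahead of the robot, y to its left, z up, the work surface at z = 0. Lengths are in m, angles in degrees, forces in N, time in s.
With the tool pointing down it reaches from about 0.375 to 0.9 m from the base axis. Payload 3.1 kg.
Tool frame: the origin (TCP) lies midway between the tips of the shut fingers; the grasp point (between the pads) lies bot.pinch_z behind it (bot.pinch_z is the distance from the TCP to the grasp point, in m); z points along the fingers, y is the direction in which the jaws open and shut (so a half turn about z gives the same grasp; the last joint's range is limited). The gripper opens to 87 mm and grips with 3 to 60 N. Pads are 19 mm wide; open, the fingers measure 117 mm over their backs; the gripper's body (75 mm by 190 mm) begins 51 mm behind the grasp point.
Start: joints at [64.716, 30.224, 82.088, -0, 67.689, -10.227], TCP at [0.162, 0.604, 0.223] pointing down, gripper open.
Joint ranges: [-176.69, 176.69], [-43.24, 126.21], [12.49, 139.97], [-82, 262], [0, 151.66], [-163.58, 163.58]. Speed limits (degrees/s): [159.86, 159.86, 180, 180, 180, 180].

## Interface

Orientations are given as a 3x3 rotation matrix whose columns are the frame's x, y, z axes.
In Python, from rig import bot gives the robot as it stands.
- The arm moves only by the tool apply_moves, never from a script. Its argument "motion" is text: rows parted by semicolons, each of 7 numbers parted by spaces: the shift along the tool's x, y, z in m, then the turn, a rotation vector about the tool's x, y, z in degrees, then the finger opening in m, from 0 to 0.087. A call has exactly 8 rows; each row is the pose to reach, as a shift and turn from the pose commanded when the call began, along the tool's axes at that moment; what a row does not reach only later rows make up. A row lasts 1/8 s, in which the tool goes at most 62.5 mm and 10.7 degrees, less where a joint would pass 70% of its speed; a pose out of reach is approached as far as the arm can. A call with a gripper value outside its range is refused whole. The fingers move at their own pace and stop on an object; the grip force is fixed at half the most. Time passes only in rows, so rows that repeat a pose let the fingers close, or fill a call up. It gives the time, the measured TCP pose, the force and the opening at its end, in the units of the state.
- bot.read_state(): the state, without advancing time (a new reading comes with each control period).
- bot.capture(name): name is "side" or "top"; returns the picture (480x640x3 uint8, red, green, blue); there is no depth.
- bot.get_calibration(name): a dict with "fx", "fy", "cx", "cy" (pixels), "rvec" (rotation vector, rad) and "tvec" (3), from world to camera coordinates, as OpenCV has them. Camera axes: x right, y down, z forward; pixel columns grow to the right and rows downward; lengths in m; the calibration is good to about 2 mm. A picture is of the moment at which its call begins. get_calibration takes no time and is no camera call.
- bot.hand_in(): hands the job in, once; it reports no verdict.
Trained networks look in the newest picture that a camera, given by its name, has taken for a name from the list of things; names that differ only in an ending like _2 or _b are one class to them, and where a whole thing is asked for, a point or a joint stands for the part that bears it (a point fixed in the world has none). Each returns a list of dicts, best first, with "p" (0 to 1); they miss things now and then, are a little off and sometimes report something else, mostly with a low value. They report only what shows in the picture. A call takes as long as a camera call. They do not tell look-alikes from the thing itself.
- bot.find_in(name, camera): "point" ([x, y, z] in m, in world coordinates, good to about 4 mm: the middle of the surface that is visible of it).
The state is a dict: "time_s": time; "joint_positions": joint angles; "qvel": joint speeds; "tau": joint torques, N m; "position": TCP position; "tcp_rot": TCP orientation; "force": force on the tool from outside, world axes, zero at the start; "moment": the same for the moment, N m; "opening": opening from 0.0 (shut) to 1.0 (fully open).
Only numpy, scipy, OpenCV 4.12 (cv2) and the standard library are available. Lean on these libraries where they do the work, as an engineer would, in place of code of your own. Each camera call takes 0.05 s, during which the arm holds its last target.

## Working session

There is one attempt and no reset: what is moved stays moved. The work goes in short steps, Python scripts to look and compute and a tool call to move; the robot and the scene stay as the last step left them, time stands still between calls to the robot, and variables do not carry over. Pictures are saved under pics/ and viewed, and the job is handed in when it is done.

Besides the shell and the picture viewer there is one more tool, called after "Emit:" as name(argument=value, ...), one argument or row to a line, values as JSON. apply_moves: Moves the arm, as the interface text tells. Its arguments: {"type":"object","properties":{"motion":{"type":"string"}},"required":["motion"]}

```bash
ls; mkdir -p pics; python3 - <<'E'
from rig import bot
import cv2
for n in("side","top"):
    im=bot.capture(n); cv2.imwrite(f"pics/{n}0.png",im[:,:,::-1]); c=bot.get_calibration(n); print(n,c)
print(bot.read_state(),bot.pinch_z)
E
```

```text
pics
side {'fx': 481.10394940790417, 'fy': 481.10394940790417, 'cx': 325.2547946699442, 'cy': 241.51817159072564, 'rvec': array([ 2.19771834, -0.45902809,  0.25227812]), 'tvec': array([-0.51054924,  0.15934811,  0.84720189])}
top {'fx': 552.6697164115363, 'fy': 552.6697164115363, 'cx': 315.5192445709418, 'cy': 233.96423056288225, 'rvec': array([ 2.16315292, -2.12132431,  0.15838837]), 'tvec': array([-0.07813979,  0.55335099,  1.3545374 ])}
{'time_s': 0.1, 'joint_positions': array([ 6.47151859e+01,  3.02737432e+01,  8.21503339e+01, -7.62634183e-04,
        6.76883581e+01, -1.02253694e+01]), 'qvel': array([ 0.03083605, -0.07342011, -0.21839877, -0.07333006,  0.00800768,
        0.03665953]), 'tau': array([-4.49336994e-04, -4.40987384e+01, -1.77150679e+01,  6.34698104e-02,
        5.34866110e-02, -5.47153797e-05]), 'position': array([0.16205381, 0.6029352 , 0.22166121]), 'tcp_rot': array([[-9.65657957e-01,  2.59815369e-01, -8.27027061e-04],
       [ 2.59816467e-01,  9.65656376e-01, -1.77962048e-03],
       [ 3.36251205e-04, -1.93337992e-03, -9.99998074e-01]]), 'force': array([0.48753302, 0.31018374, 1.25381898]), 'moment': array([0.00253189, 0.00968152, 0.02090429]), 'opening': 0.9989816941862604} 0.0187
```

View pics/side0.png

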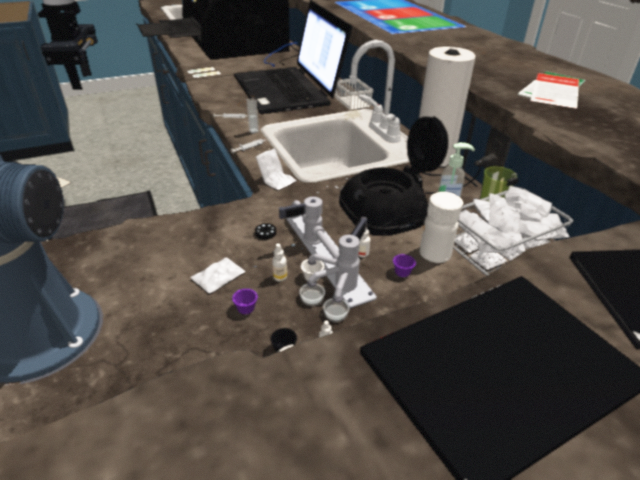

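View pics/top0.png

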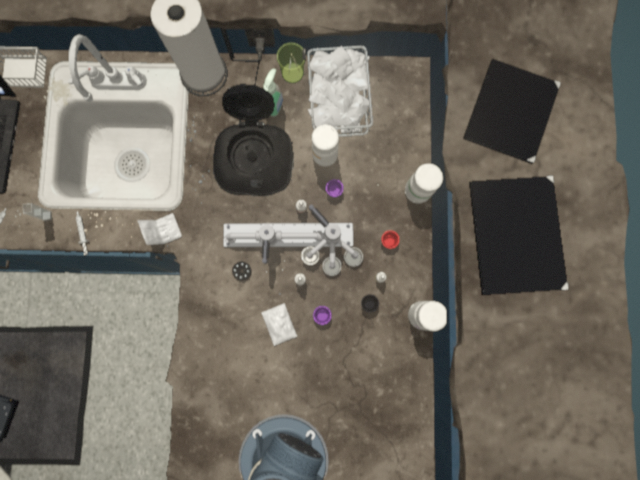

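```bash
python3 - <<'E'
from rig import bot
import numpy as np
for cam in("top","side"):
    bot.capture(cam)
    for n in "selector_hub selector_tip shutoff_hub shutoff_tip spout_middle scoop_cup dish_1 dropper_1 rotor_disc_1 reagent_jar_2 station".split():
        try:
            for d in bot.find_in(n,cam)[:6]: print(cam,n,np.round(d['point'],3),round(d['p'],2))
        except Exception as e: print(n,e)
print(bot.read_state()['time_s'])
E
```

```text
top selector_hub [ 0.566 -0.092  0.112] 0.69
top selector_tip [ 0.569 -0.096  0.118] 0.89
top shutoff_hub [0.538 0.055 0.108] 0.58
top shutoff_tip [0.538 0.051 0.106] 0.85
top spout_middle [ 0.551 -0.021  0.046] 0.95
top scoop_cup [ 0.358 -0.086  0.01 ] 0.76
top scoop_cup [ 0.686 -0.113  0.017] 0.75
top scoop_cup [ 0.551 -0.261  0.018] 0.73
top scoop_cup [ 0.502 -0.058  0.022] 0.64
top scoop_cup [ 0.392 -0.207  0.013] 0.53
top dish_1 [ 0.5   -0.164  0.002] 0.65
top dish_1 [ 0.476 -0.108  0.01 ] 0.54
top dropper_1 [ 0.548 -0.019  0.048] 0.7
top dropper_1 [ 0.453 -0.228  0.039] 0.47
top dropper_1 [ 0.439 -0.033  0.049] 0.46
top rotor_disc_1 [0.466 0.115 0.017] 0.76
top rotor_disc_1 [ 0.476 -0.108  0.006] 0.51
top reagent_jar_2 [ 0.677 -0.329  0.139] 0.95
top reagent_jar_2 [ 0.36  -0.335  0.135] 0.79
top station [ 0.548 -0.015  0.044] 0.77
side selector_hub [ 0.557 -0.107  0.116] 0.89
side selector_tip [ 0.559 -0.112  0.113] 0.89
side selector_tip [ 0.504 -0.047  0.017] 0.45
side shutoff_hub [0.534 0.048 0.1  ] 0.7
side shutoff_tip [0.533 0.046 0.102] 0.96
side shutoff_tip [ 0.632 -0.042  0.032] 0.68
side spout_middle [ 0.543 -0.079  0.056] 0.86
side scoop_cup [ 0.391 -0.195  0.019] 0.88
side scoop_cup [ 0.504 -0.047  0.02 ] 0.79
side scoop_cup [ 0.685 -0.11   0.023] 0.78
side scoop_cup [ 0.358 -0.08   0.022] 0.62
side dish_1 [ 0.482 -0.104  0.006] 0.91
side dish_1 [ 0.5   -0.165  0.01 ] 0.8
side dropper_1 [ 0.44  -0.045  0.042] 0.83
side dropper_1 [ 0.629 -0.043  0.034] 0.76
side dropper_1 [ 0.502 -0.165  0.01 ] 0.33
side rotor_disc_1 [ 0.632 -0.042  0.033] 0.49
side reagent_jar_2 [ 0.545 -0.084  0.058] 0.38
side station [ 0.544 -0.084  0.056] 0.68
1.3
```

The white cup is under the spout nearest the shut-off: top picture (311,256), side picture (313,268). The selector arm points to about (312,208) in the top picture, and the shut-off arm lies across the pipe. Next I'll zoom in and fit the station.

```bash
cat > h.py <<'E'
from rig import bot
import numpy as np,cv2
def proj(cam,P):
    c=bot.get_calibration(cam);K=np.array([[c['fx'],0,c['cx']],[0,c['fy'],c['cy']],[0,0,1]])
    return cv2.projectPoints(np.array(P,float).reshape(-1,3),c['rvec'],c['tvec'],K,None)[0].reshape(-1,2)
def unproj(cam,uv,z):
    c=bot.get_calibration(cam);R=cv2.Rodrigues(c['rvec'])[0];o=-R.T@c['tvec']
    d=R.T@np.array([(uv[0]-c['cx'])/c['fx'],(uv[1]-c['cy'])/c['fy'],1.]);return o+d*(z-o[2])/d[2]
E
python3 - <<'E'
import cv2
a=cv2.imread('pics/top0.png')[180:300,210:370];cv2.imwrite('pics/tz.png',cv2.resize(a,None,fx=5,fy=5,interpolation=cv2.INTER_CUBIC))
a=cv2.imread('pics/side0.png')[185:335,240:400];cv2.imwrite('pics/sz.png',cv2.resize(a,None,fx=4,fy=4,interpolation=cv2.INTER_CUBIC))
E
```

```text
(no output)
```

View pics/tz.png

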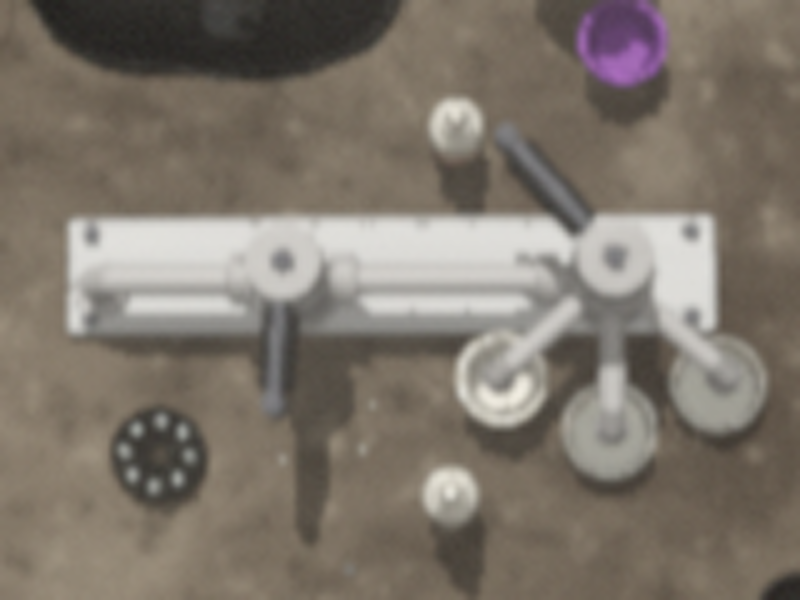

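View pics/sz.png

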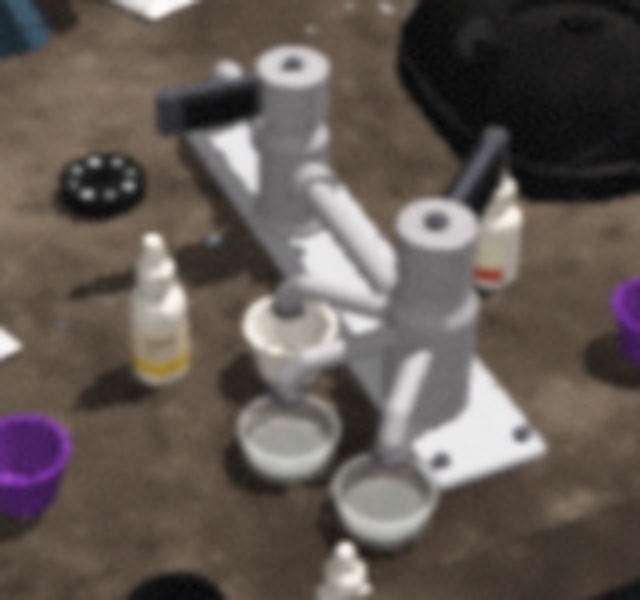

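```bash
cat > fit.py <<'E'
from h import *
from scipy.optimize import least_squares
T=lambda u,v:((u+.5)/5-.5+210,(v+.5)/5-.5+180)
S=lambda u,v:((u+.5)/4-.5+240,(v+.5)/4-.5+185)
obs=[("top",(.038,.28,.008),T(68,218)),("top",(.038,-.055,.008),T(714,215)),("top",(-.022,-.055,.008),T(714,331)),("top",(-.022,.28,.008),T(68,334)),
("top",(0,0,.12),T(616,257)),("top",(0,.16,.110),T(283,260)),
("side",(0,0,.12),S(437,221)),("side",(0,.16,.11),S(292,64)),("side",(.038,-.055,.008),S(547,447)),("side",(-.022,-.055,.008),S(440,487))]
def w(p,P):
    c,s=np.cos(p[2]),np.sin(p[2]);return np.array([p[0]+c*P[0]-s*P[1],p[1]+s*P[0]+c*P[1],P[2]])
def res(p): return np.concatenate([proj(c,w(p,P))[0]-np.array(q) for c,P,q in obs])
if __name__=="__main__":
    r=least_squares(res,[.55,-.1,0],loss='soft_l1');p=r.x
    print("station",p);print(np.round(res(p).reshape(-1,2),1))
    for n,P in [("cup spout+",(0,0))]:
        for a in(-.85,0,.85):
            print("spout",a,np.round(w(p,(-.075*np.cos(a),-.075*np.sin(a),.038)),4))
    def rel(q):
        d=q[:2]-p[:2];c,s=np.cos(p[2]),np.sin(p[2]);return np.array([c*d[0]+s*d[1],-s*d[0]+c*d[1]])
    e=rel(unproj("top",T(508,133),.116));print("sel",e,np.arctan2(e[1],e[0]))
    e=rel(unproj("top",T(273,402),.106))-[0,.16];print("shut",e,np.arctan2(e[1],-e[0]))
    print("cup top",unproj("top",T(501,379),.03),"dropper1",unproj("top",T(451,495),.085),"dropper2",unproj("top",T(456,125),.076),"disc",unproj("top",T(159,457),.012))
    print(proj("top",w(p,(0,0,.12))))
E
python3 fit.py
```

```text
station [ 0.55349364 -0.10966277  0.02951194]
[[ 0.6  0.1]
 [ 0.5 -0.6]
 [ 0.9 -0.9]
 [ 0.3 -0.2]
 [ 0.4 -1.1]
 [ 0.3 -0.4]
 [-0.8 -0.6]
 [-1.  -0.5]
 [-0.3 -0. ]
 [-1.2 -0.6]]
spout -0.85 [ 0.5024 -0.0548  0.038 ]
spout 0 [ 0.4785 -0.1119  0.038 ]
spout 0.85 [ 0.5057 -0.1674  0.038 ]
sel [0.05899305 0.05205658] 0.7230163830284148
shut [-0.06894562  0.00565941] 0.08190155184917755
cup top [ 0.50134461 -0.05387141  0.03      ] dropper1 [ 0.43837152 -0.03164132  0.085     ] dropper2 [ 0.6225806  -0.02946966  0.076     ] disc [0.45988504 0.12022828 0.012     ]
[[333.22678259 229.91903976]]
```

```bash
cat > rows.py <<'E'
import numpy as np
# cmd pose & targets: x,y,z,psi(deg, heading of tool y)
def rows(cur,tg,nd=4,g=0.0):
    cx=np.array(cur,float);p=np.radians(cx[3])
    X=np.array([-np.sin(p),np.cos(p),0]);Y=np.array([np.cos(p),np.sin(p),0]);Z=np.array([0,0,-1.])
    out=[]
    for t in tg:
        d=np.array(t[:3])-cx[:3]
        out.append(f"{round(d@X,nd):g} {round(d@Y,nd):g} {round(d@Z,nd):g} 0 0 {round(-(t[3]-cx[3]),1):g} {g:g}")
    print("; ".join(out))
def interp(a,b,n): return [np.array(a)+(np.array(b)-np.array(a))*k/n for k in range(1,n+1)]
E
python3 - <<'E'
from rows import *
a=(.162,.604,.223,74.94); b=(.62,-.09,.2,43)
p=interp(a,b,16); rows(a,p[:8],3); rows(p[7],p[8:],3); print(p[7])
E
```

```text
-0.039 -0.034 0.001 0 0 2 0; -0.078 -0.069 0.003 0 0 4 0; -0.117 -0.103 0.004 0 0 6 0; -0.156 -0.138 0.006 0 0 8 0; -0.195 -0.172 0.007 0 0 10 0; -0.233 -0.207 0.009 0 0 12 0; -0.272 -0.241 0.01 0 0 14 0; -0.311 -0.276 0.011 0 0 16 0
-0.047 -0.022 0.001 0 0 2 0; -0.094 -0.045 0.003 0 0 4 0; -0.141 -0.067 0.004 0 0 6 0; -0.188 -0.09 0.006 0 0 8 0; -0.234 -0.112 0.007 0 0 10 0; -0.281 -0.134 0.009 0 0 12 0; -0.328 -0.157 0.01 0 0 14 0; -0.375 -0.179 0.012 0 0 16 0
[ 0.391   0.257   0.2115 58.97  ]
```

Emit:
apply_moves(
  motion="-0.039 -0.034 0.001 0 0 2 0; -0.078 -0.069 0.003 0 0 4 0; -0.117 -0.103 0.004 0 0 6 0; -0.156 -0.138 0.006 0 0 8 0; -0.195 -0.172 0.007 0 0 10 0; -0.233 -0.207 0.009 0 0 12 0; -0.272 -0.241 0.01 0 0 14 0; -0.311 -0.276 0.011 0 0 16 0",
)

```text
time_s: 2.3
position: [0.392, 0.2549, 0.2118]
tcp_rot: [[-0.856, 0.517, 0.001], [0.517, 0.856, 0.0], [-0.001, 0.001, -1.0]]
force: [0.3, 0.3, -0.4]
opening: 0.173
```

Emit:
apply_moves(
  motion="-0.047 -0.022 0.001 0 0 2 0; -0.094 -0.045 0.003 0 0 4 0; -0.141 -0.067 0.004 0 0 6 0; -0.188 -0.09 0.006 0 0 8 0; -0.234 -0.112 0.007 0 0 10 0; -0.281 -0.134 0.009 0 0 12 0; -0.328 -0.157 0.01 0 0 14 0; -0.375 -0.179 0.012 0 0 16 0",
)

```text
time_s: 3.3
position: [0.6208, -0.0922, 0.1997]
tcp_rot: [[-0.68, 0.733, 0.001], [0.733, 0.68, 0.0], [-0.0, 0.0, -1.0]]
force: [0.2, 0.0, -0.2]
opening: 0.007
```

```bash
cat > look.py <<'E'
import sys
from h import *
n=sys.argv[1]
t=bot.capture("top");s=bot.capture("side")
a=cv2.resize(t[180:300,230:370],None,fx=4,fy=4,interpolation=cv2.INTER_CUBIC)
b=cv2.resize(s[165:325,250:410],None,fx=3,fy=3,interpolation=cv2.INTER_CUBIC)
for nm,x in(("t",a),("s",b)): cv2.imwrite(f"pics/{n}{nm}.png",x[:,:,::-1])
st=bot.read_state();print(st['time_s'],st['position'].round(4),st['force'].round(2),st['joint_positions'].round(1))
E
python3 look.py a
python3 - <<'E'
from rows import *
a=(.62,-.09,.2,43); b=(.62,-.09,.098,43)
rows(a,interp(a,b,5)+[b]*3,3)
E
```

```text
3.4 [ 0.6234 -0.096   0.1995] [ 0.61 -0.12 -0.05] [-18.8  32.   82.8  -0.1  64.9 -61.5]
0 0 0.02 0 0 -0 0; 0 0 0.041 0 0 -0 0; 0 0 0.061 0 0 -0 0; 0 0 0.082 0 0 -0 0; 0 0 0.102 0 0 -0 0; 0 0 0.102 0 0 -0 0; 0 0 0.102 0 0 -0 0; 0 0 0.102 0 0 -0 0
```

View pics/at.png

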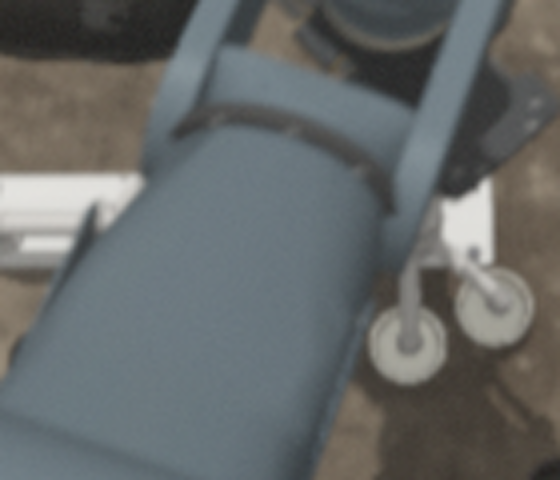

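View pics/as.png

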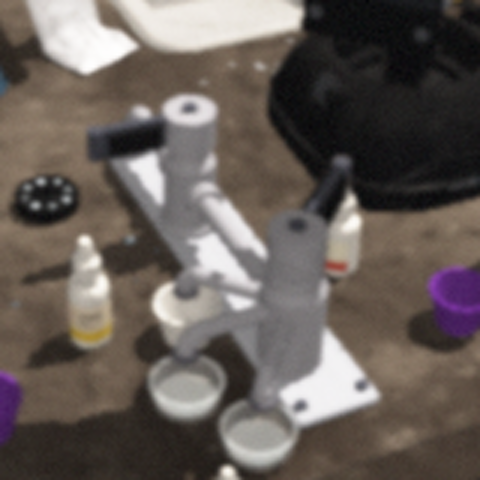

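The top view is blocked by the arm (it covers the selector). The side view shows both arms untouched. Now I'll descend beside the selector arm.

Emit:
apply_moves(
  motion="0 0 0.02 0 0 0 0; 0 0 0.04 0 0 0 0; 0 0 0.06 0 0 0 0; 0 0 0.08 0 0 0 0; 0 0 0.102 0 0 0 0; 0 0 0.102 0 0 0 0; 0 0 0.102 0 0 0 0; 0 0 0.102 0 0 0 0",
)

```text
time_s: 4.4
position: [0.6206, -0.0907, 0.0988]
tcp_rot: [[-0.681, 0.732, 0.002], [0.732, 0.681, -0.001], [-0.002, 0.001, -1.0]]
force: [-0.0, 0.1, 0.8]
opening: 0.007
```

```bash
python3 look.py b
```

```text
4.5 [ 0.6204 -0.0907  0.0986] [ 0.44 -0.34  0.76] [-18.5  39.2  87.7   0.   53.1 -61.5]
```

View pics/bs.png

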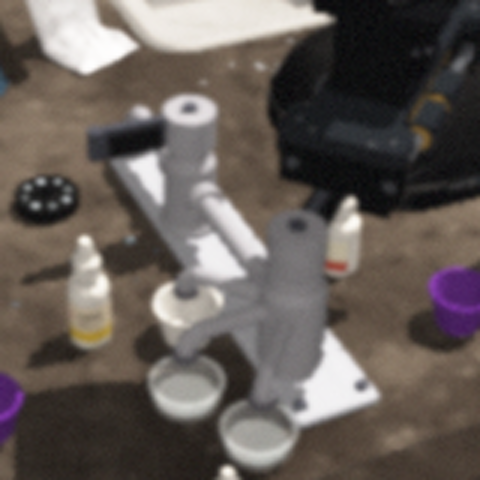

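```bash
cat >> rows.py <<'E'
HUB=np.array([.5535,-.1097])
SH=np.array([.5488,.0503])
def sel(phi,d,r=.062,z=.098):
    p=np.radians(phi);q=HUB+r*np.array([np.cos(p),np.sin(p)])+d*np.array([np.sin(p),-np.cos(p)])
    return np.array([*q,z,phi])
E
python3 - <<'E'
from rows import *
cur=(.6204,-.0907,.098,43)
print(sel(43,.031))
a=[sel(43,.025),sel(43,.0185)]+[sel(43+7*k,.0185) for k in range(1,7)]
rows(cur,a,3); c=a[-1]; print(c)
b=[sel(85+8*k,.0185) for k in range(1,5)]+[sel(x,.0185) for x in(122,125,127,127)]
rows(c,b,3);print(b[-1])
E
```

```text
[ 0.61998588 -0.09008807  0.098      43.        ]
0.007 0 0 0 0 -0 0; 0.013 0 0 0 0 -0 0; 0.021 0.002 0 0 0 -7 0; 0.029 0.003 0 0 0 -14 0; 0.037 0.003 0 0 0 -21 0; 0.045 0.002 0 0 0 -28 0; 0.052 -0 0 0 0 -35 0; 0.059 -0.003 0 0 0 -42 0
[ 5.77333258e-01 -4.95483100e-02  9.80000000e-02  8.50000000e+01]
0.009 0.002 0 0 0 -8 0; 0.018 0.003 0 0 0 -16 0; 0.027 0.002 0 0 0 -24 0; 0.036 0 0 0 0 -32 0; 0.041 -0.001 0 0 0 -37 0; 0.044 -0.003 0 0 0 -40 0; 0.046 -0.004 0 0 0 -42 0; 0.046 -0.004 0 0 0 -42 0
[ 5.30962226e-01 -4.90510204e-02  9.80000000e-02  1.27000000e+02]
```

Emit:
apply_moves(
  motion="0.007 0 0 0 0 0 0; 0.013 0 0 0 0 0 0; 0.021 0.002 0 0 0 -7 0; 0.029 0.003 0 0 0 -14 0; 0.037 0.003 0 0 0 -21 0; 0.045 0.002 0 0 0 -28 0; 0.052 0 0 0 0 -35 0; 0.059 -0.003 0 0 0 -42 0",
)

```text
time_s: 5.5
position: [0.5783, -0.0494, 0.0979]
tcp_rot: [[-0.996, 0.084, 0.003], [0.084, 0.996, -0.001], [-0.003, -0.0, -1.0]]
force: [2.2, -0.5, -0.4]
opening: 0.005
```

```bash
python3 look.py c
```

```text
5.6 [ 0.577  -0.049   0.0978] [ 0.14 -1.07  0.18] [ -15.9   36.4   94.8   -0.    48.7 -100.9]
```

View pics/cs.png

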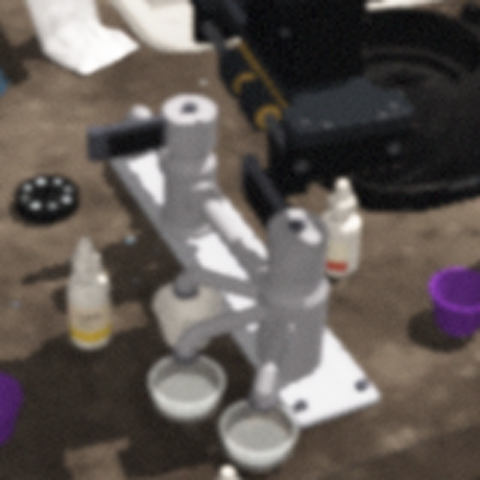

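The selector arm moved and now points along the pipe; its tip is at (252,160) in the zoomed side view. The bottles are still standing. I'll continue.

Emit:
apply_moves(
  motion="0.009 0.002 0 0 0 -8 0; 0.018 0.003 0 0 0 -16 0; 0.027 0.002 0 0 0 -24 0; 0.036 0 0 0 0 -32 0; 0.041 -0.001 0 0 0 -37 0; 0.044 -0.003 0 0 0 -40 0; 0.046 -0.004 0 0 0 -42 0; 0.046 -0.004 0 0 0 -42 0",
)

```text
time_s: 6.6
position: [0.5313, -0.049, 0.0978]
tcp_rot: [[-0.801, -0.599, 0.0], [-0.599, 0.801, 0.0], [-0.0, 0.0, -1.0]]
force: [-0.3, 1.2, 1.3]
opening: 0.006
```

```bash
python3 look.py d; python3 - <<'E'
from h import *
from fit import w
p=[.5535,-.1097,.0295]
# side view: predicted positions of arm end top, for angles, in zoomed px
for deg in range(115,140,4):
    a=np.radians(deg)
    for z in(.116,.09):
        q=proj("side",[p[0]+.085*np.cos(a),p[1]+.085*np.sin(a),z])[0]; print(deg,z,((q-[250,165])*3).round(1))
E
```

```text
6.7 [ 0.5314 -0.0491  0.0977] [0.87 1.65 0.64] [ -17.3   33.9  101.5    0.    44.6 -144.2]
115 0.116 [190.4 173.1]
115 0.09 [190.2 205.5]
119 0.116 [184.4 177.2]
119 0.09 [184.3 209.7]
123 0.116 [178.9 181.6]
123 0.09 [178.9 214.1]
127 0.116 [173.9 186.3]
127 0.09 [174.  218.8]
131 0.116 [169.4 191.2]
131 0.09 [169.6 223.8]
135 0.116 [165.5 196.3]
135 0.09 [165.7 229. ]
139 0.116 [162.1 201.6]
139 0.09 [162.4 234.4]
```

View pics/ds.png

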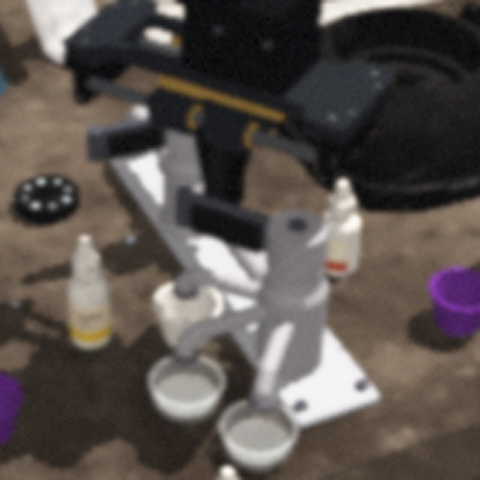

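View pics/dt.png

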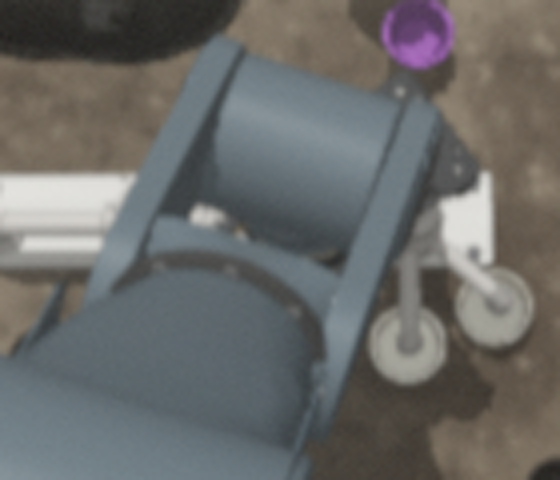

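```bash
python3 - <<'E'
from rows import *
c=sel(127,.0185)
u=lambda s,z:np.array([*s[:2],z,130])
f=sel(130,.04)
b=[sel(128.5,.0185),sel(130,.0185),sel(130,.0185),sel(130,.026),f,u(f,.14),u(f,.17),u(f,.2)]
rows(c,b,4)
e=b[-1];print(e)
t=(.45,.28,.2,95); rows(e,interp(e,t,8),3)
E
```

```text
0.0016 0.0005 0 0 0 -1.5 0; 0.0033 0.0009 0 0 0 -3 0; 0.0033 0.0009 0 0 0 -3 0; -0.0042 0.0013 0 0 0 -3 0; -0.0182 0.002 0 0 0 -3 0; -0.0182 0.002 -0.042 0 0 -3 0; -0.0182 0.002 -0.072 0 0 -3 0; -0.0182 0.002 -0.102 0 0 -3 0
[ 5.44288946e-01 -3.64937401e-02  2.00000000e-01  1.30000000e+02]
-0.016 0.038 0 0 0 4.4 0; -0.033 0.076 0 0 0 8.8 0; -0.049 0.114 0 0 0 13.1 0; -0.066 0.152 0 0 0 17.5 0; -0.082 0.189 0 0 0 21.9 0; -0.098 0.227 0 0 0 26.2 0; -0.115 0.265 0 0 0 30.6 0; -0.131 0.303 0 0 0 35 0
```

Emit:
apply_moves(
  motion="0.0015 0.0005 0 0 0 -1.5 0; 0.0035 0.001 0 0 0 -3 0; 0.0035 0.001 0 0 0 -3 0; -0.004 0.001 0 0 0 -3 0; -0.018 0.002 0 0 0 -3 0; -0.018 0.002 -0.042 0 0 -3 0; -0.018 0.002 -0.072 0 0 -3 0; -0.018 0.002 -0.102 0 0 -3 0",
)

```text
time_s: 7.7
position: [0.5451, -0.0364, 0.2005]
tcp_rot: [[-0.766, -0.643, 0.0], [-0.643, 0.766, -0.0], [0.0, -0.0, -1.0]]
force: [0.7, 0.2, 0.2]
opening: 0.004
```

Emit:
apply_moves(
  motion="-0.016 0.038 0 0 0 4.4 0; -0.033 0.076 0 0 0 8.8 0; -0.049 0.114 0 0 0 13.1 0; -0.066 0.152 0 0 0 17.5 0; -0.082 0.189 0 0 0 21.9 0; -0.098 0.227 0 0 0 26.2 0; -0.115 0.265 0 0 0 30.6 0; -0.131 0.303 0 0 0 35 0",
)

```text
time_s: 8.7
position: [0.4502, 0.2815, 0.1996]
tcp_rot: [[-0.996, -0.084, 0.001], [-0.084, 0.996, -0.0], [-0.0, -0.0, -1.0]]
force: [1.1, -0.2, 1.0]
opening: 0.005
```

```bash
cat > look2.py <<'E'
import sys
from h import *
n=sys.argv[1]
def avg(c): return np.mean([bot.capture(c).astype(float) for _ in range(3)],0).astype(np.uint8)
t=avg("top");s=avg("side")
cv2.imwrite(f"pics/{n}T.png",t[:,:,::-1]);cv2.imwrite(f"pics/{n}S.png",s[:,:,::-1])
a=cv2.resize(t[215:285,285:375],None,fx=8,fy=8,interpolation=cv2.INTER_CUBIC)
b=cv2.resize(s[215:315,280:390],None,fx=6,fy=6,interpolation=cv2.INTER_CUBIC)
for nm,x in(("t",a),("s",b)): cv2.imwrite(f"pics/{n}{nm}.png",x[:,:,::-1])
st=bot.read_state();print(st['time_s'],st['position'].round(4),st['joint_positions'].round(1))
E
python3 look2.py e
```

```text
9.0 [0.4507 0.2791 0.1995] [ 19.7  24.7  97.1  -0.   58.2 -75.2]
```

View pics/et.png

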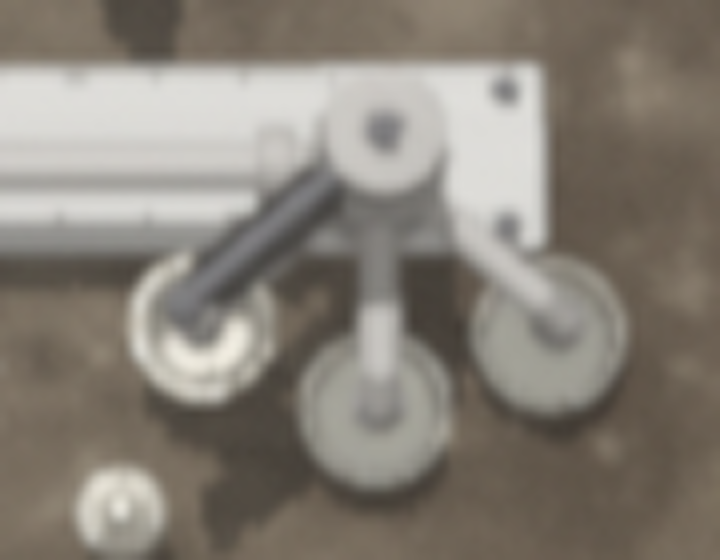

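View pics/es.png

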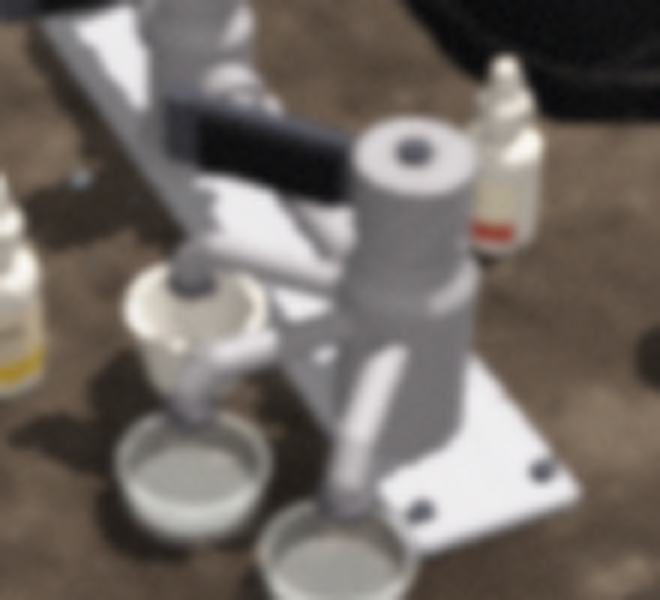

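```bash
cat > ov.py <<'E'
import sys
from h import *
n=sys.argv[1];degs=[float(x) for x in sys.argv[2:]]
hub=np.array([.5535,-.1097])
def rect(a,z,w=.008,L=.085):
    a=np.radians(a);u=np.array([np.cos(a),np.sin(a)]);v=np.array([-u[1],u[0]])
    return [[*(hub+r*u+s*v),z] for r,s in((.019,w),(L,w),(L,-w),(.019,-w))]
for cam,k,o,shift in(("top",8,(285,215),(384,130)),("side",6,(280,215),(415,150))):
    im=cv2.imread(f"pics/{n}{cam[0].upper()}.png");W=(90,70) if k==8 else (110,100)
    a=cv2.resize(im[o[1]:o[1]+W[1],o[0]:o[0]+W[0]],None,fx=k,fy=k,interpolation=cv2.INTER_CUBIC)
    f=lambda P:(proj(cam,P)-o+.5)*k-.5
    off=np.array(shift)-f([[*hub,.120]])[0];print(cam,"cap offset px",off/k)
    for d,col in zip(degs,((0,0,255),(0,255,0),(255,0,0))):
        for z in((.116,) if k==8 else (.116,.09)):
            cv2.polylines(a,[np.round((f(rect(d,z))+off)).astype(int)],True,col,1)
    cv2.imwrite(f"pics/ov_{n}_{cam}.png",a)
E
python3 ov.py e 130 133
```

```text
top cap offset px [-0.67992893  0.89579213]
side cap offset px [0.70175618 0.31818366]
```

View pics/ov_e_top.png

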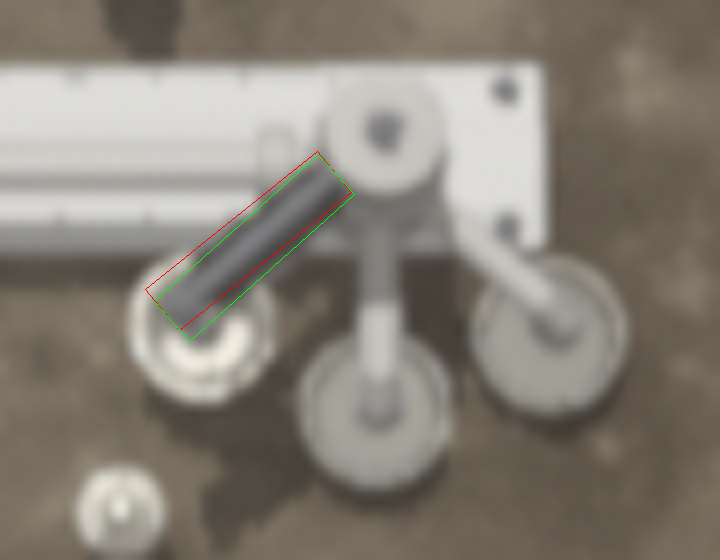

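View pics/ov_e_side.png

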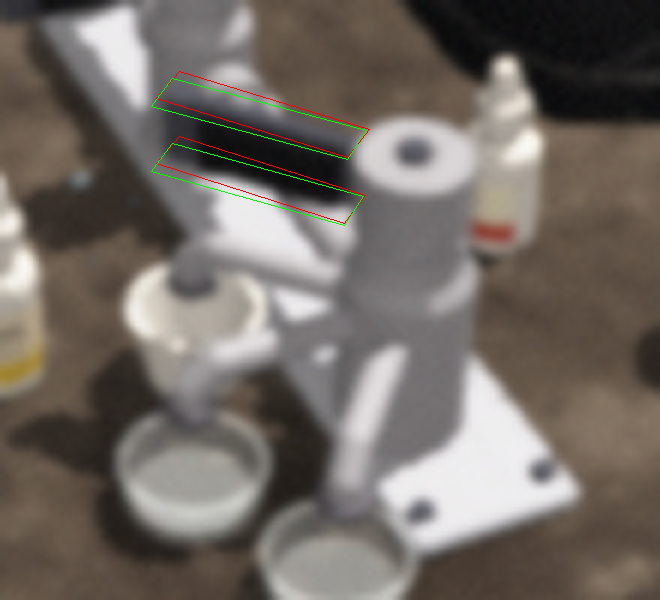

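```bash
cat > rect.py <<'E'
import sys
from h import *
n=sys.argv[1];hub=np.array([.5535,-.1097])
im=cv2.imread(f"pics/{n}T.png");g=im.astype(np.float32)
a0=np.radians(133.0)
off=np.array([-.68,.9])
u=np.array([np.cos(a0),np.sin(a0)]);v=np.array([-u[1],u[0]])
rs=np.arange(-30,100,.25)/1000;ss=np.arange(-30,30,.25)/1000
P=np.array([[[*(hub+r*u+s*v),.116] for r in rs] for s in ss])
q=(proj("top",P.reshape(-1,3))+off).reshape(len(ss),len(rs),2).astype(np.float32)
o=cv2.remap(g,q[...,0],q[...,1],cv2.INTER_CUBIC)
o=np.clip(o,0,255).astype(np.uint8)
big=cv2.resize(o,None,fx=1.5,fy=1.5)
cv2.line(big,(0,180),(780,180),(0,0,255),1)
cv2.imwrite(f"pics/rect_{n}.png",big)
gr=o.mean(2)
for r in range(26,88,4):
    i=int((r+30)/.25);pr=gr[:,max(0,i-4):i+4].mean(1)
    print(r,[int(pr[int((s+30)/.25)]) for s in range(-18,19,2)])
E
python3 rect.py e
```

```text
26 [197, 196, 191, 185, 169, 133, 101, 106, 119, 115, 95, 74, 70, 78, 94, 103, 104, 105, 111]
30 [198, 196, 191, 182, 159, 126, 101, 111, 123, 117, 96, 75, 70, 81, 99, 108, 112, 114, 114]
34 [187, 179, 173, 167, 148, 119, 100, 113, 125, 116, 97, 78, 73, 91, 116, 131, 132, 123, 108]
38 [180, 164, 153, 145, 129, 105, 94, 109, 122, 115, 95, 79, 74, 88, 113, 122, 114, 96, 78]
42 [161, 162, 174, 178, 156, 115, 94, 108, 122, 114, 93, 77, 71, 80, 92, 90, 79, 71, 67]
46 [173, 191, 205, 203, 183, 136, 104, 111, 123, 114, 92, 74, 71, 82, 89, 81, 71, 68, 68]
50 [204, 210, 204, 182, 148, 109, 99, 116, 125, 114, 90, 72, 74, 89, 96, 84, 73, 70, 71]
54 [215, 209, 195, 165, 133, 102, 97, 115, 125, 113, 90, 73, 77, 92, 98, 85, 75, 73, 74]
58 [201, 184, 164, 147, 129, 103, 95, 113, 122, 110, 89, 74, 78, 103, 126, 128, 121, 111, 104]
62 [168, 152, 146, 138, 121, 98, 93, 112, 122, 109, 88, 72, 74, 98, 130, 148, 152, 152, 143]
66 [146, 142, 143, 138, 116, 92, 92, 113, 122, 109, 87, 70, 73, 95, 115, 130, 141, 146, 143]
70 [138, 134, 149, 174, 166, 128, 107, 118, 123, 109, 87, 77, 86, 106, 134, 166, 189, 195, 183]
74 [116, 122, 155, 179, 173, 140, 120, 121, 122, 112, 101, 109, 123, 125, 140, 181, 215, 229, 225]
78 [93, 128, 178, 187, 164, 138, 129, 127, 125, 119, 110, 110, 123, 125, 118, 140, 188, 221, 232]
82 [80, 123, 180, 197, 171, 139, 126, 122, 117, 111, 105, 107, 113, 120, 121, 144, 185, 216, 229]
86 [73, 101, 154, 194, 187, 154, 131, 126, 127, 130, 141, 158, 163, 169, 178, 197, 219, 222, 206]
```

View pics/rect_e.png

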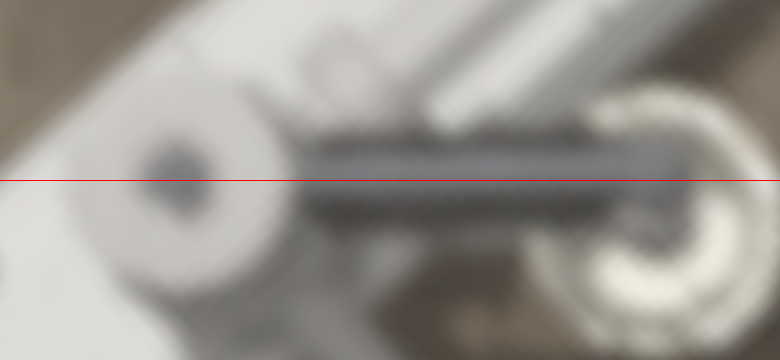

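```bash
cat > ang.py <<'E'
import sys
from h import *
n=sys.argv[1];hub=np.array([.5535,-.1097]);off=np.array([-.68,.9])
im=cv2.imread(f"pics/{n}T.png").astype(np.float32).mean(2)
from scipy.optimize import minimize
# axis through (hub + c*v) at angle a : maximise straightness = min variance of profile along r
ss=np.arange(-6.5,6.6,.5)/1000;rs=np.arange(27,67,1)/1000
for z in(.116,):
  best=[]
  for a in np.arange(128,138,.25):
    A=np.radians(a);u=np.array([np.cos(A),np.sin(A)]);v=np.array([-u[1],u[0]])
    P=np.array([[[*(hub+r*u+s*v),z] for r in rs] for s in ss])
    q=(proj("top",P.reshape(-1,3))+off).reshape(len(ss),len(rs),2).astype(np.float32)
    o=cv2.remap(im,q[...,0],q[...,1],cv2.INTER_CUBIC)
    best.append((o.std(1).mean(),a))
  best.sort();print(z,best[:5])
# plate yaw from +x edge: rectify at z=.008
g=[]
for y in np.arange(-.04,.26,.02):
    X=np.arange(.02,.06,.0005)
    c,s=np.cos(.0295),np.sin(.0295)
    P=[[hub[0]+c*x-s*y,hub[1]+s*x+c*y,.008] for x in X]
    q=(proj("top",P)+off).astype(np.float32)
    pr=cv2.remap(im,q[None,:,0],q[None,:,1],cv2.INTER_CUBIC)[0]
    d=-np.gradient(cv2.GaussianBlur(pr.reshape(-1,1),(1,9),2).ravel());i=d.argmax();g.append((y,X[i]));
g=np.array(g);print(np.round(g,4).tolist());print("yaw corr",-np.polyfit(g[:,0],g[:,1],1))
E
python3 ang.py e
```

```text
0.116 [(np.float32(2.3982985), np.float64(132.0)), (np.float32(2.4008572), np.float64(132.25)), (np.float32(2.4571054), np.float64(131.75)), (np.float32(2.4674237), np.float64(132.5)), (np.float32(2.57634), np.float64(132.75))]
[[-0.04, 0.0395], [-0.02, 0.0395], [0.0, 0.04], [0.02, 0.039], [0.04, 0.0395], [0.06, 0.0395], [0.08, 0.04], [0.1, 0.04], [0.12, 0.04], [0.14, 0.0405], [0.16, 0.0405], [0.18, 0.04], [0.2, 0.0405], [0.22, 0.04], [0.24, 0.0405]]
yaw corr [-0.00383929 -0.0395494 ]
```

Selector: the measured heading is about 132–133°, against a target of about 133° along the white-cup spout. The cup centre is at 133.1° and 76 mm out, so I'll leave it. Next is the shut-off.

```bash
cat >> rows.py <<'E'
def sh(H,d,r=.052,z=.094):
    p=np.radians(H);q=SH+r*np.array([np.cos(p),np.sin(p)])+d*np.array([-np.sin(p),np.cos(p)])
    return np.array([*q,z,H-180])
E
python3 - <<'E'
from rows import *
c=np.array((.45,.28,.2,95)); t=sh(177,.040,z=.2); print(t)
p=interp(c,t,12)
rows(c,p[:8],3);e=p[7]
x=[sh(177,.04,z=z) for z in(.165,.13,.1,.094)]
rows(e,p[8:]+x,3)
E
```

```text
[ 0.49477783  0.01307629  0.2        -3.        ]
-0.002 -0.022 0 0 0 8.2 0; -0.004 -0.045 0 0 0 16.3 0; -0.005 -0.067 0 0 0 24.5 0; -0.007 -0.09 0 0 0 32.7 0; -0.009 -0.112 0 0 0 40.8 0; -0.011 -0.135 0 0 0 49 0; -0.012 -0.157 0 0 0 57.2 0; -0.014 -0.18 0 0 0 65.3 0
-0.021 -0.008 0 0 0 8.2 0; -0.042 -0.016 0 0 0 16.3 0; -0.064 -0.023 0 0 0 24.5 0; -0.085 -0.031 0 0 0 32.7 0; -0.085 -0.031 0.035 0 0 32.7 0; -0.085 -0.031 0.07 0 0 32.7 0; -0.085 -0.031 0.1 0 0 32.7 0; -0.085 -0.031 0.106 0 0 32.7 0
```

Emit:
apply_moves(
  motion="-0.002 -0.022 0 0 0 8 0; -0.004 -0.045 0 0 0 16 0; -0.005 -0.067 0 0 0 24.5 0; -0.007 -0.09 0 0 0 32.5 0; -0.009 -0.112 0 0 0 41 0; -0.011 -0.135 0 0 0 49 0; -0.012 -0.157 0 0 0 57 0; -0.014 -0.18 0 0 0 65.3 0",
)

```text
time_s: 10.0
position: [0.4801, 0.0992, 0.1996]
tcp_rot: [[-0.489, 0.872, -0.0], [0.872, 0.489, -0.0], [-0.0, -0.0, -1.0]]
force: [-0.1, 0.4, -0.5]
opening: 0.004
```

Emit:
apply_moves(
  motion="-0.021 -0.008 0 0 0 8 0; -0.042 -0.016 0 0 0 16 0; -0.064 -0.023 0 0 0 24.5 0; -0.085 -0.031 0 0 0 32.7 0; -0.085 -0.031 0.035 0 0 32.7 0; -0.085 -0.031 0.07 0 0 32.7 0; -0.085 -0.031 0.1 0 0 32.7 0; -0.085 -0.031 0.106 0 0 32.7 0",
)

```text
time_s: 11.0
position: [0.4937, 0.0111, 0.092]
tcp_rot: [[0.055, 0.998, -0.004], [0.998, -0.055, 0.001], [0.0, -0.004, -1.0]]
force: [-0.3, -0.3, 0.1]
opening: 0.008
```

```bash
python3 look.py f; python3 - <<'E'
from rows import *
c=sh(177,.04)
a=[sh(177,.031),sh(177,.0215)]+[sh(177-7*k,.0215) for k in range(1,7)]
rows(c,a,3);e=a[-1];print(e)
b=[sh(135-8*k,.0215) for k in range(1,5)]+[sh(x,.0215) for x in(99,96,94,94)]
rows(e,b,3);print(b[-1])
E
```

```text
11.1 [0.4949 0.0113 0.0934] [-0.1   0.65 -0.01] [-11.6  32.4 107.1  -0.   40.6  -8.5]
0.009 0 0 0 0 -0 0; 0.019 -0 0 0 0 -0 0; 0.025 -0.002 0 0 0 7 0; 0.032 -0.004 0 0 0 14 0; 0.039 -0.004 0 0 0 21 0; 0.045 -0.004 0 0 0 28 0; 0.052 -0.003 0 0 0 35 0; 0.059 -0.001 0 0 0 42 0
[  0.49682765   0.07186676   0.094      -45.        ]
0.007 -0.002 0 0 0 8 0; 0.015 -0.004 0 0 0 16 0; 0.023 -0.004 0 0 0 24 0; 0.031 -0.003 0 0 0 32 0; 0.035 -0.003 0 0 0 36 0; 0.038 -0.002 0 0 0 39 0; 0.039 -0.001 0 0 0 41 0; 0.039 -0.001 0 0 0 41 0
[  0.52372504   0.10067357   0.094      -86.        ]
```

View pics/fs.png

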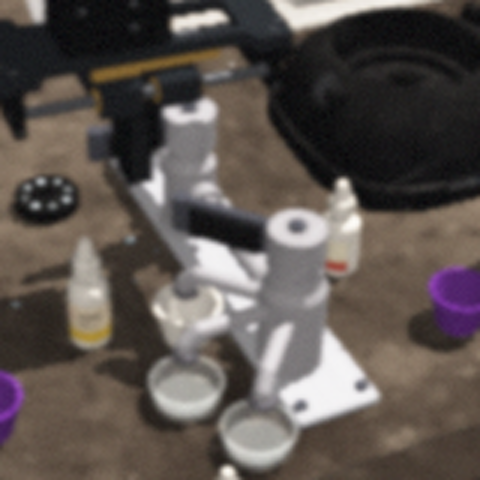

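The fingers (about (130,140) in the zoomed side view) are beside the shut-off arm, on the selector's side, and nothing has been disturbed. Now I'll push.

Emit:
apply_moves(
  motion="0.009 0 0 0 0 0 0; 0.019 0 0 0 0 0 0; 0.025 -0.002 0 0 0 7 0; 0.032 -0.004 0 0 0 14 0; 0.039 -0.004 0 0 0 21 0; 0.045 -0.004 0 0 0 28 0; 0.052 -0.003 0 0 0 35 0; 0.059 -0.001 0 0 0 42 0",
)

```text
time_s: 12.1
position: [0.4973, 0.0718, 0.0945]
tcp_rot: [[0.71, 0.705, 0.001], [0.705, -0.71, -0.001], [0.0, 0.002, -1.0]]
force: [-0.3, -1.7, 0.7]
opening: 0.005
```

Emit:
apply_moves(
  motion="0.007 -0.002 0 0 0 8 0; 0.015 -0.004 0 0 0 16 0; 0.023 -0.004 0 0 0 24 0; 0.031 -0.003 0 0 0 32 0; 0.035 -0.003 0 0 0 36 0; 0.038 -0.002 0 0 0 39 0; 0.039 -0.001 0 0 0 41 0; 0.039 -0.001 0 0 0 41 0",
)

```text
time_s: 13.1
position: [0.5235, 0.1, 0.0939]
tcp_rot: [[0.998, 0.07, -0.0], [0.07, -0.998, 0.0], [-0.0, -0.0, -1.0]]
force: [-1.4, 1.2, 0.3]
opening: 0.004
```

```bash
python3 look.py g
```

```text
13.2 [0.5236 0.0997 0.0937] [-1.67  1.16  0.09] [ -1.2  34.3 101.7   0.   44.1  84.8]
```

View pics/gs.png

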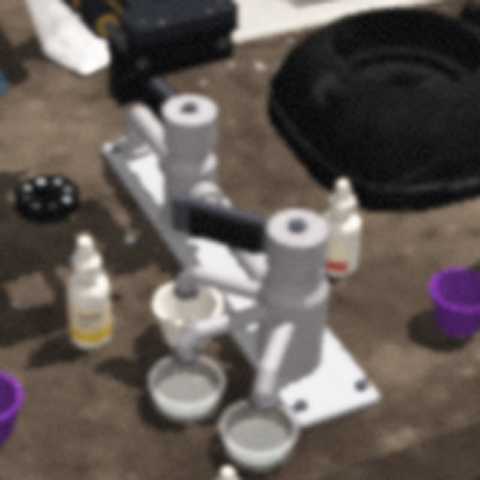

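Emit:
apply_moves(
  motion="0.001 0 0 0 0 1 0; 0.002 0 0 0 0 2 0; 0.002 0 0 0 0 2 0; 0.003 0 0 0 0 2 0; 0.003 0 0 0 0 2 0; 0.004 0 0 0 0 2 0; 0.004 0 0 0 0 2 0; 0.004 0 0 0 0 2 0",
)

```text
time_s: 14.2
position: [0.5281, 0.0996, 0.0935]
tcp_rot: [[0.999, 0.034, 0.0], [0.034, -0.999, -0.0], [0.0, 0.0, -1.0]]
force: [-1.6, 1.7, -0.7]
opening: 0.006
```

Emit:
apply_moves(
  motion="0.001 0 0 0 0 0 0; 0.001 0 0 0 0 0 0; 0.001 0 0 0 0 0 0; 0.002 0 0 0 0 0 0; 0.002 0 0 0 0 0 0; 0.002 0 0 0 0 0 0; 0.002 0 0 0 0 0 0; 0.002 0 0 0 0 0 0",
)

```text
time_s: 15.2
position: [0.5298, 0.0997, 0.0935]
tcp_rot: [[0.999, 0.034, -0.0], [0.034, -0.999, 0.0], [-0.0, -0.0, -1.0]]
force: [-2.6, 1.2, 0.9]
opening: 0.006
```

```bash
python3 look.py i
```

```text
15.3 [0.5298 0.0997 0.0935] [-2.95  1.11 -0.09] [ -1.2  34.6 100.8   0.   44.6  86.8]
```

View pics/is.png

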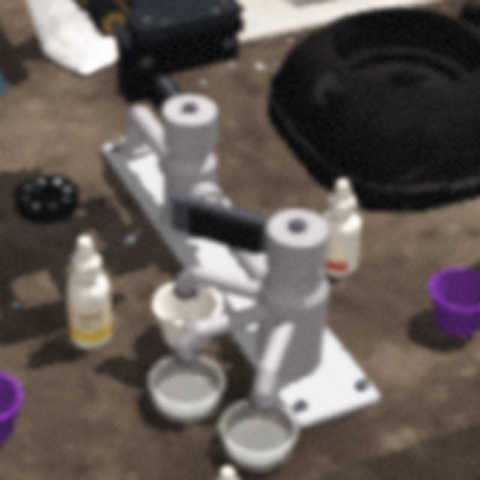

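View pics/it.png

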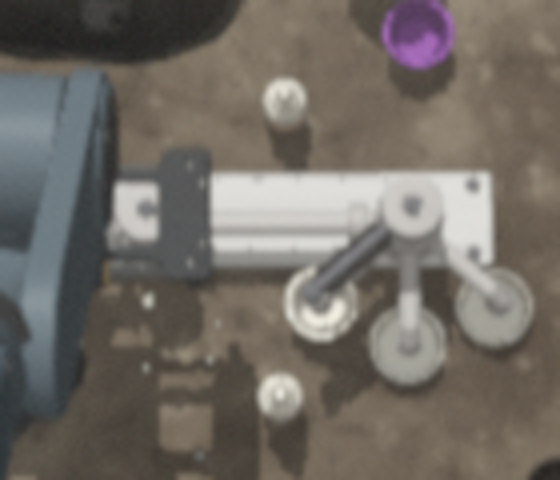

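Force in x is rising slightly. The top view shows the selector clear over the white cup (tip (318,295) zoomed). I'll keep pressing gently to confirm the stop.

Emit:
apply_moves(
  motion="0.001 0 0 0 0 0 0; 0.001 0 0 0 0 0 0; 0.002 0 0 0 0 0 0; 0.002 0 0 0 0 0 0; 0.003 0 0 0 0 0 0; 0.003 0 0 0 0 0 0; 0.003 0 0 0 0 0 0; 0.003 0 0 0 0 0 0",
)

```text
time_s: 16.3
position: [0.5301, 0.0998, 0.0934]
tcp_rot: [[0.999, 0.034, -0.006], [0.034, -0.999, -0.0], [-0.006, -0.0, -1.0]]
force: [-8.0, 1.5, 5.2]
opening: 0.003
```

The stop is reached: 8 N, with the position stuck. Now I'll back off, lift and move clear.

Emit:
apply_moves(
  motion="-0.004 0 0 0 0 0 0; -0.014 0 0 0 0 0 0; -0.026 0 0 0 0 0 0; -0.026 0 -0.02 0 0 0 0; -0.026 0 -0.05 0 0 0 0; -0.026 0 -0.08 0 0 0 0; -0.026 0 -0.11 0 0 0 0; -0.026 0 -0.11 0 0 0 0",
)

```text
time_s: 17.3
position: [0.5086, 0.0988, 0.2058]
tcp_rot: [[0.999, 0.034, 0.007], [0.034, -0.999, -0.0], [0.007, 0.001, -1.0]]
force: [-0.0, 0.4, -0.3]
opening: 0.004
```

Emit:
apply_moves(
  motion="-0.01 -0.04 0 0 0 0 0; -0.02 -0.08 0 0 0 0 0; -0.03 -0.12 0 0 0 0 0; -0.04 -0.16 0 0 0 0 0; -0.05 -0.2 0 0 0 0 0; -0.06 -0.23 0 0 0 0 0; -0.07 -0.25 0 0 0 0 0; -0.07 -0.25 0 0 0 0 0",
)

```text
time_s: 18.3
position: [0.427, 0.3469, 0.2022]
tcp_rot: [[0.999, 0.037, -0.002], [0.037, -0.999, -0.001], [-0.002, 0.001, -1.0]]
force: [0.2, -1.0, -0.6]
opening: 0.004
```

```bash
python3 look2.py j; python3 ang.py j; python3 - <<'E'
import cv2
a=cv2.imread('pics/jT.png')[190:290,215:375];cv2.imwrite('pics/jz.png',cv2.resize(a,None,fx=5,fy=5,interpolation=cv2.INTER_CUBIC))
E
python3 fit.py|head -1
```

```text
18.6 [0.429  0.3455 0.2034] [ 27.2  25.9  94.   -0.   60.1 115.4]
0.116 [(np.float32(2.4460256), np.float64(132.25)), (np.float32(2.4543097), np.float64(132.0)), (np.float32(2.4956648), np.float64(132.5)), (np.float32(2.5352614), np.float64(131.75)), (np.float32(2.6057065), np.float64(132.75))]
[[-0.04, 0.0395], [-0.02, 0.039], [0.0, 0.04], [0.02, 0.039], [0.04, 0.0395], [0.06, 0.0395], [0.08, 0.04], [0.1, 0.04], [0.12, 0.04], [0.14, 0.0405], [0.16, 0.0405], [0.18, 0.04], [0.2, 0.04], [0.22, 0.04], [0.24, 0.0405]]
yaw corr [-0.00392857 -0.03947381]
station [ 0.55349364 -0.10966277  0.02951194]
```

View pics/jz.png

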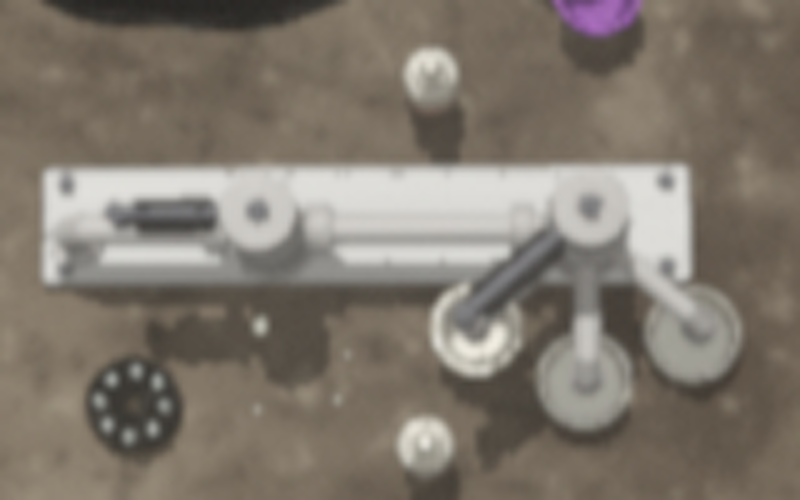

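View pics/jS.png

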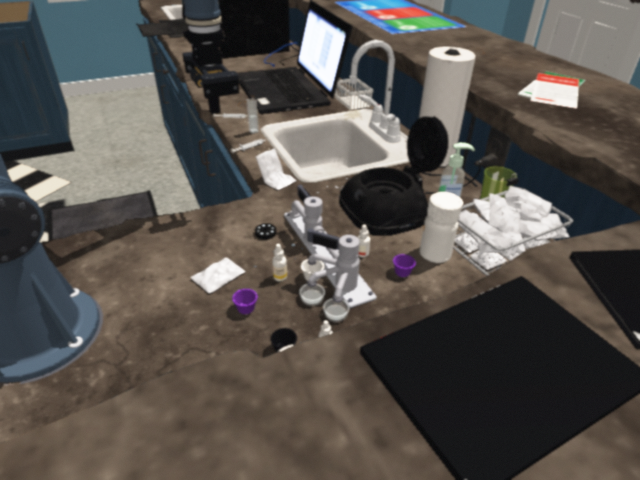

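```bash
python3 -c "
from rig import bot
print(bot.hand_in())"
```

```text
the job is handed in; nothing more can be done
None
```

I pushed both arms with the closed fingers and handed the job in at about 18.6 s; no verdict was reported.

- **Selector:** I pushed it anticlockwise from about 41° to point along the spout over the white cup. After the fingers were clear, it measured about 132.2° in the world frame, against a target of 132.8–133.0°. That puts the tip within about 1 mm of the cup's centre. The angle comes from the top picture only. An overlay on the side picture fitted less well, about 3 mm off in height, and I put that down to camera calibration.
- **Shut-off:** I moved it only after the selector was set, and pushed it from across the pipe to its stop. The force rose to 8 N while the arm no longer moved. In the last picture it lies over the pipe, about 0.5° off the pipe's line, which is within reading error.
- **Other things:** The last pictures show the cup, both dishes, the droppers and the disc standing where they were, with the robot well clear. I compared these by eye and did not re-measure their positions.

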